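Sweep the small medallions into the gathering frame

TASK

Sweep the three small bronze medallions across the table with your fingers, through the open side of the low wooden frame, until all three lie flat and wholly inside it with none sticking out past the ends of its side bars. Only push them along the table top, never pick them up, and leave the large medallion and all the other things where they are.

Things in the scene. Friction and masses are not known exactly. Their poses are not given: they have to be found in the camera images.
- frame: low three-sided frame of light wooden bars, fixed to the table, no floor. Origin: middle of its inside, on the table. Its y axis points out of the open side (to the robot's left, up to 15 degrees either way), x along the back bar. Inside: x -95 to +95 mm; back bar's inner face at y = -60 mm, side bars end at y = +60 mm (open). Bars 14 mm wide, 20 mm high
- frame_mouth (a point): middle of the frame's open side, on the table, on the line between the ends of the two side bars
- medallion_1: small bronze medallion, a plain disc lying flat and loose on the table, 55 mm across, about 9 mm high, about 0.14 kg, slides when pushed; origin at the centre of its underside, z up
- medallion_2: small bronze medallion, a plain disc lying flat and loose on the table, 50 mm across, about 9 mm high, about 0.14 kg, slides when pushed; origin at the centre of its underside, z up
- medallion_3: small bronze medallion, a plain disc lying flat and loose on the table, 48 mm across, about 9 mm high, about 0.14 kg, slides when pushed; origin at the centre of its underside, z up
- medallion_big: large bronze medallion lying flat, 115 mm across, 16 mm high; loose, to be left where it is; origin at the centre of its underside
- red_cap: red plastic cap, 34 mm across, 28 mm high; loose, to be left where it is; origin at the centre of its underside
- wax_jar_lid: white jar lid lying upside down, 58 mm across, 14 mm high; loose, to be left where it is; origin at the centre of its underside
- masking_tape: roll of masking tape lying flat, 105 mm across, 25 mm high; loose, to be left where it is; origin at the centre of its underside
- marker: black marker lying on the table, 124 mm long, 18 mm thick, long axis along its y; loose, to be left where it is; origin at the centre of its underside
There are look-alikes about, which are no part of the job. Leave any orange or pink look-alike of the medallion_3 alone.

How it is judged:
By the outcome, as a careful person would: the job done as asked, in the order asked, and still so for the second after the job is handed in, with the robot touching nothing.
It also fails if it takes over 70 s, if anything falls off the work surface, if the arm or the gripper's body presses on something with over 40 N, if the wrist force passes 120 N, or if a joint passes its speed limit or range.

ROBOT

A 6-joint arm with a two-finger parallel gripper is mounted at the origin on a cart in front of the work surface, level with it; the furniture and walls round the work are solid. World frame = base frame: x ahead of the robot, y to its left, z up, the work surface at z = 0. Lengths are in m, angles in rad, forces in N, time in s.
With the tool pointing down it reaches from about 0.325 to 0.85 m from the base axis. Payload 15.5 kg.
Tool frame: the origin (TCP) lies midway between the tips of the shut fingers; the grasp point (between the pads) lies behind it (manip.hold_point_z is the y of the grasp point in the tool frame, in m); y points along the fingers, z is the direction in which the jaws open and shut, and the axes are right-handed (so a half turn about y gives the same grasp; the last joint's range is limited). The gripper opens to 91 mm and grips with 3 to 60 N. Pads are 32 mm wide; open, the fingers measure 118 mm over their backs; the gripper's body (76 mm by 178 mm) begins 60 mm behind the grasp point.
Start: joints at [-1.302, 0.494, 1.345, -0, 1.302, -0.096], TCP at [0.222, -0.584, 0.214] pointing down, gripper open.
Joint ranges: [-2.91, 2.91], [-0.82, 2.16], [0.22, 2.67], [-1.22, 4.37], [0.12, 2.79], [-3.08, 3.08]. Speed limits (rad/s): [1.89, 1.89, 2.57, 3.01, 3.01, 3.01].

INTERFACE

Orientations are given as a unit quaternion [x, y, z, w].
In Python, from plant import manip gives the robot as it stands. The module is installed in compiled form; this text tells all that it offers.
- The arm moves only by the tool step_arm, never from a script. Its arguments are lists of equal length, an entry for each row: "rotation": the turn, a rotation vector about the tool's x, y, z in rad, a list of three; "xyz": the shift along the tool's x, y, z in cm, a list of three; "gripper": the closure in counts, from 0 (fully open) to 255 (shut). In form: {"rotation": [[ax, ay, az], ...], "xyz": [[tx, ty, tz], ...], "gripper": [gripper, ...]}. A call has 1 to 8 rows; each row shifts and turns the commanded pose from where the row before left it, along the tool's axes as they then stand; what a row does not reach is not made up. A row lasts 1/8 s, in which the tool goes at most 62.5 mm and 10.7 degrees, less where a joint would pass 70% of its speed; a pose out of reach is approached as far as the arm can. A call with a gripper value outside its range is refused whole. The fingers move at their own pace and stop on an object; "grip_force" is the grip in N (left out, the last holds). Time passes only in rows, so rows that do not move let the fingers close. It gives the time, the measured TCP pose, the force and the opening at its end, in the units of the state.
- manip.sense(): the state, without advancing time (a new reading comes with each control period).
- manip.camera(name): name is "scene" or "top" or "wrist"; returns the picture (420x560x3 uint8, red, green, blue); there is no depth.
- manip.get_calibration(name): a dict with "camera_matrix" (3x3 intrinsics, pixels), "R" (3x3) and "t" (3): a world point X has camera coordinates R X + t. Camera axes: x right, y down, z forward; pixel columns grow to the right and rows downward; lengths in m; the calibration is good to about 2 mm. A picture is of the moment at which its call begins: read the wrist's pose just before it. get_calibration takes no time and is no camera call; for the wrist camera it gives the pose at the moment of the call.
- manip.sign_off(): hands the job in, once; it reports no verdict.
Trained networks look in the newest picture that a camera, given by its name, has taken for a name from the list of things; names that differ only in an ending like _2 or _b are one class to them, and where a whole thing is asked for, a point or a joint stands for the part that bears it (a point fixed in the world has none). Each returns a list of dicts, best first, with "confidence" (0 to 1); they miss things now and then, are a little off and sometimes report something else, mostly with a low value. They report only what shows in the picture. A call takes as long as a camera call. They do not tell look-alikes from the thing itself.
- manip.look_for(label, camera): "extent" ([left, top, width, height] in pixels, round what is visible of it).
- manip.landmark_of(label, camera): "position" ([column, row] in pixels: a listed point, or the origin of a listed thing).
The state is a dict: "time_s": time; "joint_pos": joint angles; "qd": joint speeds; "tau": joint torques, N m; "tool_pos": TCP position; "eef_rot": TCP orientation; "wrist_force": force on the tool from outside, world axes, zero at the start; "ft_torque": the same for the moment, N m; "finger_gap": finger opening in m.
Only numpy, scipy, OpenCV 4.12 (cv2) and the standard library are available. Lean on these libraries where they do the work, as an engineer would, in place of code of your own. Each camera call takes 0.05 s, during which the arm holds its last target. There are 200 camera calls.

## Working session

There is one attempt and no reset: what is moved stays moved. The work goes in short steps, Python scripts to look and compute and a tool call to move; the robot and the scene stay as the last step left them, time stands still between calls to the robot, and variables do not carry over. Pictures are saved under pics/ and viewed, about 8 in all and at most 12, crops included, and the job is handed in when it is done.

Besides the shell and the picture viewer there is one more tool, called as a command line: name --argument value ..., lists and objects as JSON in quotes. step_arm: Moves the arm, as the interface text tells. Its arguments: {"type":"object","properties":{"rotation":{"type":"array","items":{"type":"array","items":{"type":"number"}}},"xyz":{"type":"array","items":{"type":"array","items":{"type":"number"}}},"gripper":{"type":"array","items":{"type":"number"}},"grip_force":{"type":"number"}},"required":["rotation","xyz","gripper"]}

```bash
mkdir -p pics; cat > h.py <<'E'
import numpy as np, cv2
from plant import manip
from scipy.spatial.transform import Rotation as Ro
def proj(cam,X):
    c=manip.get_calibration(cam);p=c["camera_matrix"]@(np.array(c["R"])@np.array(X)+np.array(c["t"]));return p[:2]/p[2]
def unproj(cam,uv,z=0.):
    c=manip.get_calibration(cam);R=np.array(c["R"]);t=np.array(c["t"])
    d=R.T@np.linalg.inv(c["camera_matrix"])@np.array([uv[0],uv[1],1.]);o=-R.T@t
    return o+d*(z-o[2])/d[2]
def save(cam,name,grid=False):
    im=manip.camera(cam);cv2.imwrite("pics/"+name,im[:,:,::-1]);return im
E
python3 - <<'E'
from h import *
a=save("top","t1.png");b=save("scene","s1.png")
cv2.imwrite("pics/t1b.png",cv2.resize(a[:,:,::-1],(800,600),interpolation=cv2.INTER_CUBIC))
for l in ["medallion_1","medallion_2","medallion_3","medallion_big","red_cap","wax_jar_lid","masking_tape","marker","frame","frame_mouth"]:
  for r in manip.landmark_of(l,"top"): print(l,np.round(r["position"]),round(r["confidence"],2),unproj("top",r["position"]).round(3))
s=manip.sense();print(s)
print(manip.hold_point_z, Ro.from_quat(s["eef_rot"]).as_matrix().round(3))
E
```

```text
medallion_1 [328. 145.] 0.91 [ 0.671 -0.062  0.   ]
medallion_1 [261. 306.] 0.89 [0.33  0.092 0.   ]
medallion_1 [246. 160.] 0.84 [0.641 0.118 0.   ]
medallion_1 [375. 131.] 0.82 [ 0.701 -0.167  0.   ]
medallion_1 [261. 203.] 0.76 [0.547 0.088 0.   ]
medallion_1 [234. 257.] 0.58 [0.433 0.148 0.   ]
medallion_2 [328. 145.] 0.91 [ 0.671 -0.062  0.   ]
medallion_2 [261. 306.] 0.89 [0.33  0.092 0.   ]
medallion_2 [246. 160.] 0.84 [0.641 0.118 0.   ]
medallion_2 [375. 131.] 0.82 [ 0.701 -0.167  0.   ]
medallion_2 [261. 203.] 0.76 [0.547 0.088 0.   ]
medallion_2 [234. 257.] 0.58 [0.433 0.148 0.   ]
medallion_3 [328. 145.] 0.91 [ 0.671 -0.062  0.   ]
medallion_3 [261. 306.] 0.89 [0.33  0.092 0.   ]
medallion_3 [246. 160.] 0.84 [0.641 0.118 0.   ]
medallion_3 [375. 131.] 0.82 [ 0.701 -0.167  0.   ]
medallion_3 [261. 203.] 0.76 [0.547 0.088 0.   ]
medallion_3 [234. 257.] 0.58 [0.433 0.148 0.   ]
medallion_big [159. 188.] 0.56 [0.584 0.308 0.   ]
red_cap [182. 224.] 0.66 [0.504 0.258 0.   ]
wax_jar_lid [177. 136.] 0.63 [0.699 0.27  0.   ]
wax_jar_lid [159. 188.] 0.32 [0.585 0.307 0.   ]
maskin
[... 155 characters left out ...]
1,  1.34552626e+00, -1.89499376e-06,
        1.30248434e+00, -9.54929275e-02]), 'qd': array([ 5.39757971e-05,  2.68916432e-04,  9.30459935e-04,  2.61882644e-04,
       -3.57517286e-04, -1.51068746e-03]), 'tau': array([-9.91520005e-05, -8.78346992e+01, -3.82139683e+01,  7.09628407e-02,
        4.43021336e-02,  6.80093208e-06]), 'tool_pos': array([ 0.22238244, -0.58409055,  0.2139193 ]), 'eef_rot': array([ 0.12790659, -0.6954411 ,  0.69544357, -0.1279055 ]), 'wrist_force': array([ 0.24377201, -0.7723849 ,  0.52126031]), 'ft_torque': array([-0.03928074, -0.038838  , -0.01144905]), 'finger_gap': 0.09118992022795555}
-0.0188 [[-0.935 -0.     0.356]
 [-0.356 -0.    -0.935]
 [ 0.    -1.     0.   ]]
```

View pics/t1b.png

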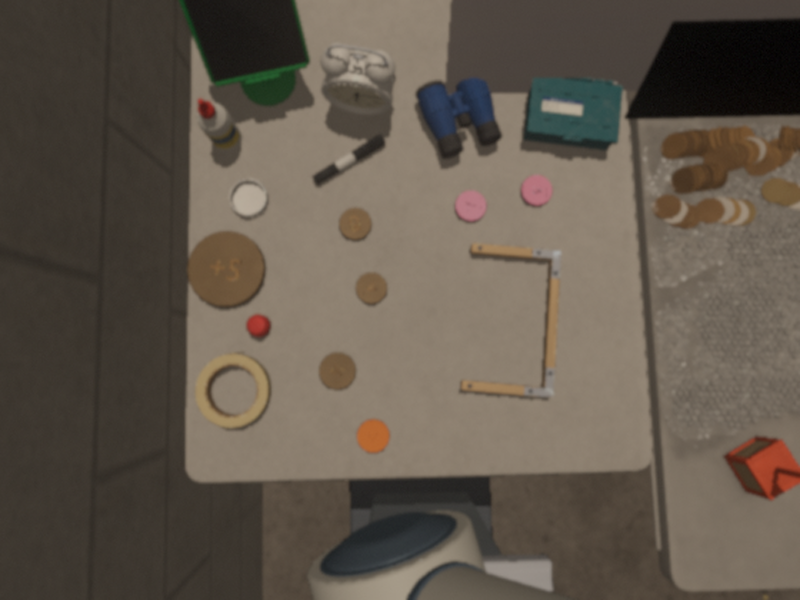

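The top view shows three bronze discs at about (355,224), (371,288) and (337,371) in the 800x600 picture. The frame is on the right with its mouth to the left. The pink and orange discs are look-alikes. I'll check heights in the scene view and measure the frame.

```bash
python3 - <<'E'
from h import *
a=cv2.imread("pics/t1.png");c=cv2.resize(a[130:330,200:430],None,fx=3,fy=3,interpolation=cv2.INTER_CUBIC)
s=cv2.imread("pics/s1.png")
cv2.imwrite("pics/m.png",c);print(c.shape)
E
```

```text
(600, 690, 3)
```

View pics/m.png

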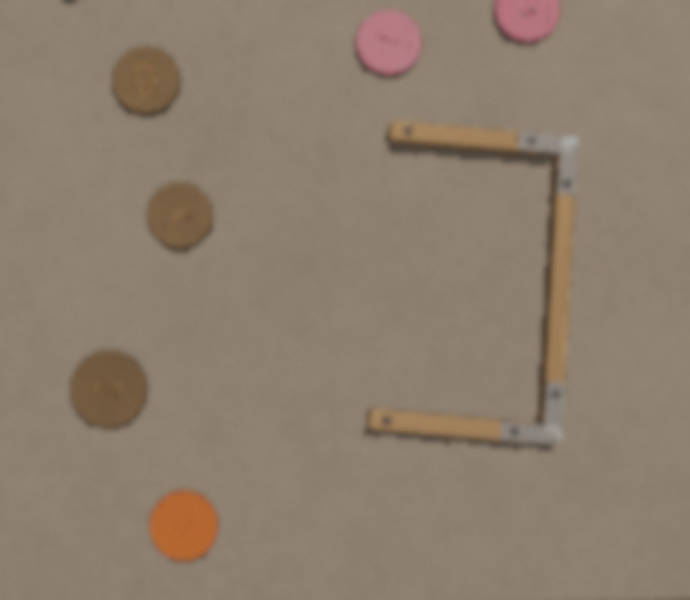

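View pics/s1.png

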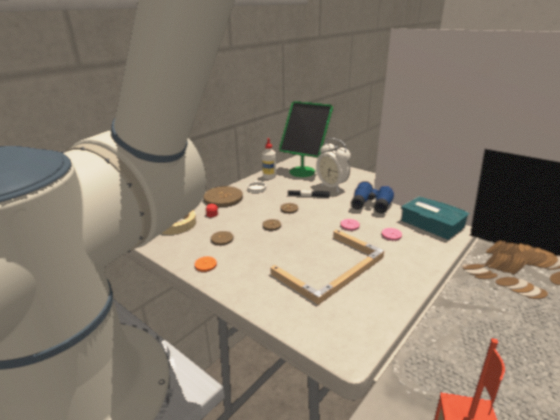

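The scene view shows a tall red box near the start pose, and everything near the discs is low. Next I'll compute positions.

```bash
python3 - <<'E'
from h import *
f=lambda u,v,z:unproj("top",(200+u/3-.33,130+v/3-.33),z)[:2]
print("discs",[f(*p,.008).round(4) for p in [(146,79),(180,215),(109,389)]])
o=[f(*p,.02) for p in [(390,122),(578,137),(560,442),(369,432)]] # outer corners: end far, corner far, corner near, end near
print("outer",np.round(o,4))
o=np.array(o);ex=(o[1]-o[2]+o[0]-o[3]);ex/=np.linalg.norm(ex);ey=np.array([-ex[1],ex[0]])
m=(o[0]+o[3])/2;print("ex",ex,"mouth",m,"len",np.linalg.norm(o[0]-o[3]),np.linalg.norm(o[1]-o[2]),"depth",(m-(o[1]+o[2])/2)@ey)
print("centre",m-ey*.06, (o[1]+o[2])/2+ey*.134-ey*.06)
E
```

```text
discs [array([0.6491, 0.113 ]), array([0.5494, 0.0904]), array([0.4275, 0.1427])]
outer [[ 0.611  -0.0605]
 [ 0.5971 -0.1937]
 [ 0.3837 -0.1691]
 [ 0.3938 -0.0374]]
ex [ 0.99394915 -0.10984121] mouth [ 0.50238964 -0.04894326] len 0.2183867253621539 0.2147407833089909 depth 0.1329747524979033
centre [ 0.49579916 -0.10858021] [ 0.4985117  -0.10784848]
```

step_arm --rotation '[[0, 0, 0], [0, 0, 0], [0, 0, 0]]' --xyz '[[0, -5, 0], [0, -5, 0], [0, -5, 0]]' --gripper '[150, 150, 150]'

```text
time_s: 0.98
tool_pos: [0.2223, -0.5839, 0.3656]
eef_rot: [0.128, -0.695, 0.695, -0.128]
wrist_force: [0.8, -0.8, 0.2]
finger_gap: 0.0641
```

step_arm --rotation '[[0, -0.1827, 0], [0, -0.1827, 0], [0, -0.1827, 0], [0, -0.1827, 0], [0, -0.1827, 0], [0, -0.1827, 0]]' --xyz '[[0, 0, 0], [0, 0, 0], [0, 0, 0], [0, 0, 0], [0, 0, 0], [0, 0, 0]]' --gripper '[154, 154, 154, 154, 154, 154]'

```text
time_s: 1.72
tool_pos: [0.2224, -0.5841, 0.3639]
eef_rot: [-0.473, 0.525, -0.525, 0.473]
wrist_force: [0.0, -0.2, 0.0]
finger_gap: 0.0361
```

step_arm --rotation '[[0, 0, 0], [0, 0, 0], [0, 0, 0], [0, 0, 0], [0, 0, 0], [0, 0, 0], [0, 0, 0], [0, 0, 0]]' --xyz '[[-5, 0, 2.2], [-5, 0, 2.2], [-5, 0, 2.2], [-5, 0, 2.2], [-5, 0, 2.2], [-5, 0, 2.2], [-5, 0, 2.2], [-5, 0, 2.2]]' --gripper '[154, 154, 154, 154, 154, 154, 154, 154]'

```text
time_s: 2.72
tool_pos: [0.4422, -0.2044, 0.3641]
eef_rot: [0.471, -0.527, 0.527, -0.472]
wrist_force: [0.8, -1.9, -1.3]
finger_gap: 0.0359
```

```bash
cat >> h.py <<'E'
C=np.array([.497,-.108]);EX=np.array([.9939,-.1098]);EY=np.array([.1098,.9939])
def fr(p): d=np.array(p)[:2]-C; return (d@EX).round(4),(d@EY).round(4)
def st():
    s=manip.sense();M=Ro.from_quat(s["eef_rot"]).as_matrix()
    print("frame xy",fr(s["tool_pos"]),"z",s["tool_pos"][2].round(4),"zaxis.ey",(M[:2,2]@EY).round(4),"tilt",M[2].round(3),"gap",round(s["finger_gap"],4),"t",s["time_s"],"F",s["wrist_force"].round(1))
E
python3 -c "
from h import *
st()"
```

```text
frame xy (np.float64(-0.0439), np.float64(-0.1018)) z 0.3641 zaxis.ey -0.0009 tilt [ 0. -1.  0.] gap 0.0359 t 2.725 F [ 0.8 -1.9 -1.3]
```

step_arm --rotation '[[0, 0, 0], [0, 0, 0], [0, 0, 0], [0, 0, 0], [0, 0, 0], [0, 0, 0], [0, 0, 0], [0, 0, 0]]' --xyz '[[-4.85, 2.5, 2.14], [-4.85, 2.5, 2.14], [-4.85, 2.5, 2.14], [-4.85, 2.5, 2.14], [-4.85, 2.5, 2.14], [-4.85, 2.5, 2.14], [-4.85, 2.5, 2.14], [-4.85, 2.5, 2.14]]' --gripper '[154, 154, 154, 154, 154, 154, 154, 154]'

```text
time_s: 3.72
tool_pos: [0.6554, 0.1623, 0.1631]
eef_rot: [0.471, -0.527, 0.527, -0.472]
wrist_force: [0.4, -1.3, 0.5]
finger_gap: 0.036
```

```bash
python3 -c "
from h import *
st();save('wrist','w1.png')
for r in manip.look_for('medallion_1','wrist'):
  l,t,w,h=r['extent'];p=unproj('wrist',(l+w/2,t+h/2),.005);print(r,p.round(3),fr(p))"
```

```text
frame xy (np.float64(0.1277), np.float64(0.2861)) z 0.1631 zaxis.ey -0.0007 tilt [ 0. -1.  0.] gap 0.036 t 3.725 F [ 0.4 -1.3  0.5]
{'extent': [66.1, 217.7, 47.3, 41.2], 'confidence': 0.97} [0.43  0.144 0.005] (np.float64(-0.0944), np.float64(0.2433))
{'extent': [255.0, 220.2, 41.3, 42.5], 'confidence': 0.72} [0.649 0.117 0.005] (np.float64(0.126), np.float64(0.2403))
```

View pics/w1.png

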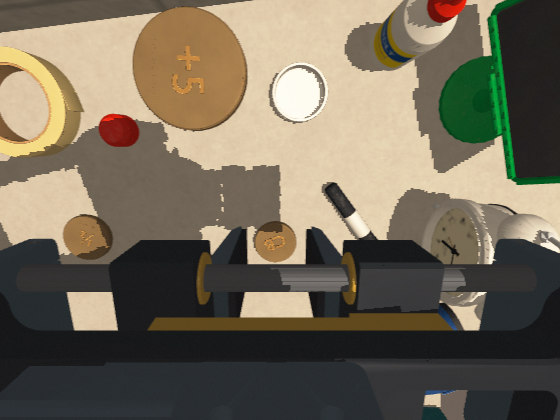

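The wrist view shows disc A between the fingers at (276,241) and disc C at (88,238), both matching the estimates. I'll descend behind disc A.

step_arm --rotation '[[0, 0, 0], [0, 0, 0], [0, 0, 0], [0, 0, 0], [0, 0, 0]]' --xyz '[[-0.6, 5, 0], [0, 5, 0], [0, 4, 0], [0, 1.5, 0], [0, 0.3, 0]]' --gripper '[154, 154, 154, 154, 154]'

```text
time_s: 4.45
tool_pos: [0.6554, 0.1665, 0.006]
eef_rot: [-0.472, 0.527, -0.527, 0.471]
wrist_force: [-0.0, 0.8, 0.2]
finger_gap: 0.0364
```

step_arm --rotation '[[0, 0, 0], [0, 0, 0], [0, 0, 0]]' --xyz '[[0.8, 0, 0], [0.8, 0, 0], [1, 0, 0]]' --gripper '[154, 154, 154]'

```text
time_s: 4.82
tool_pos: [0.6528, 0.1401, 0.0069]
eef_rot: [0.471, -0.527, 0.527, -0.472]
wrist_force: [0.3, 0.6, 0.5]
finger_gap: 0.0359
```

```bash
python3 -c "
from h import *
st()"
```

```text
frame xy (np.float64(0.1276), np.float64(0.2637)) z 0.0069 zaxis.ey -0.0009 tilt [-0.    -1.     0.001] gap 0.0359 t 4.825 F [0.3 0.6 0.5]
```

step_arm --rotation '[[0, 0, 0], [0, 0, 0], [0, 0, 0], [0, 0, 0], [0, 0, 0], [0, 0, 0], [0, 0, 0], [0, 0, 0]]' --xyz '[[1.2, 0.3, 0], [1.6, 0, -1], [1.6, 0, -1.1], [1.6, 0, -1.1], [1.6, 0, -1.1], [1.6, 0, -1.1], [1.6, 0, -1.1], [1.6, 0, -1.0]]' --gripper '[154, 154, 154, 154, 154, 154, 154, 154]'

```text
time_s: 5.82
tool_pos: [0.5633, 0.0249, 0.0029]
eef_rot: [-0.472, 0.527, -0.527, 0.472]
wrist_force: [0.6, 1.0, 0.7]
finger_gap: 0.0361
```

```bash
python3 -c "
from h import *
st();a=save('top','t2.png');cv2.imwrite('pics/t2c.png',cv2.resize(a[110:330,190:430,::-1],None,fx=2.5,fy=2.5,interpolation=cv2.INTER_CUBIC))"
```

```text
frame xy (np.float64(0.0513), np.float64(0.1393)) z 0.0029 zaxis.ey -0.0008 tilt [ 0. -1. -0.] gap 0.0361 t 5.825 F [0.6 1.  0.7]
```

View pics/t2c.png

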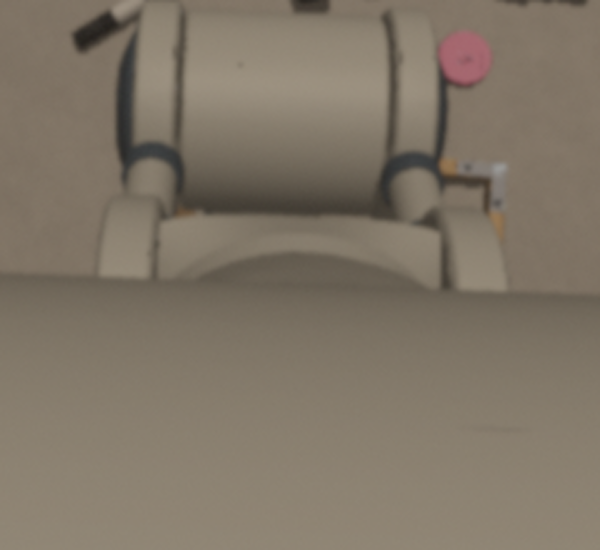

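The arm hides the work in the top view. I'll look with the wrist and scene cameras.

```bash
python3 -c "
from h import *
a=save('wrist','w2.png');b=save('scene','s2.png')
for cam in ('wrist','scene'):
  for r in manip.look_for('medallion_1',cam):
    l,t,w,h=r['extent'];p=unproj(cam,(l+w/2,t+h/2),.005);print(cam,np.round(r['extent']),round(r['confidence'],2),fr(p))
z=cv2.resize(b[180:310,180:420],(800,433),interpolation=cv2.INTER_CUBIC)
cv2.imwrite('pics/c2.png',np.vstack([z,np.pad(cv2.resize(a,(220,165)),((0,0),(0,580),(0,0)))])[:,:,::-1])"
```

```text
wrist [194. 105.  83.  88.] 0.82 (np.float64(0.0286), np.float64(0.204))
wrist [  3.  17.  55. 108.] 0.81 (np.float64(-0.0787), np.float64(0.2448))
wrist [452. 323.  21.   8.] 0.69 (np.float64(0.1762), np.float64(0.0882))
wrist [243. 290.  71.  30.] 0.68 (np.float64(0.0532), np.float64(0.1046))
scene [296. 229.  18.  19.] 0.82 (np.float64(0.0409), np.float64(0.098))
scene [194. 254.  22.  18.] 0.73 (np.float64(-0.1851), np.float64(0.1804))
scene [380. 227.  23.  14.] 0.71 (np.float64(0.201), np.float64(-0.0369))
scene [209. 233.  25.  11.] 0.55 (np.float64(-0.1019), np.float64(0.2367))
scene [339. 218.  18.  14.] 0.51 (np.float64(0.1622), np.float64(0.0623))
scene [262. 219.  15.  14.] 0.47 (np.float64(0.0225), np.float64(0.2026))
```

View pics/c2.png

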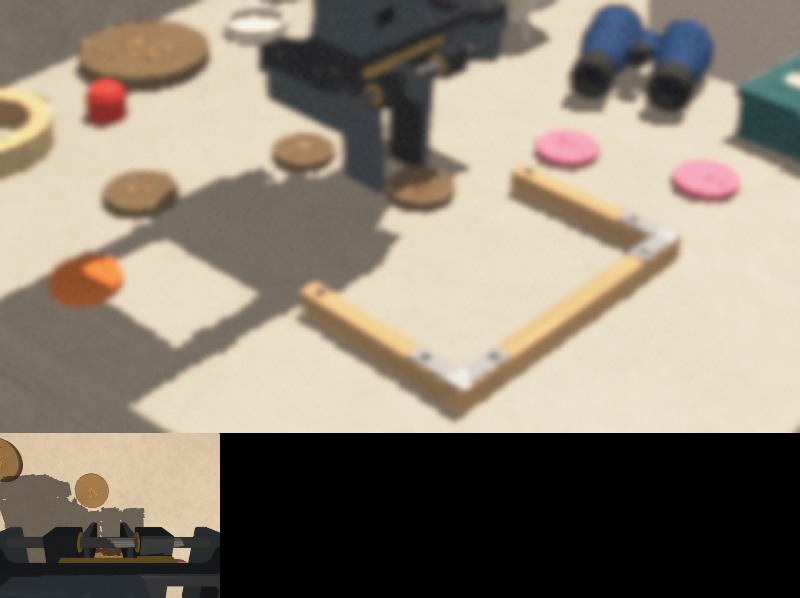

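Disc A sits cradled in front of the fingers at about (420,187), and disc B at (302,150) hasn't moved. I'll push A straight in, back off and rise.

step_arm --rotation '[[0, 0, 0], [0, 0, 0], [0, 0, 0], [0, 0, 0], [0, 0, 0], [0, 0, 0], [0, 0, 0], [0, 0, 0]]' --xyz '[[1.6, 0, 0], [2.0, 0, 0], [2.0, 0, 0], [2.0, 0, 0], [2.0, 0, 0], [1.6, 0, 0], [1, 0, 0], [0.7, 0, 0]]' --gripper '[154, 154, 154, 154, 154, 154, 154, 154]'

```text
time_s: 7.08
tool_pos: [0.5498, -0.1029, 0.0029]
eef_rot: [-0.471, 0.527, -0.527, 0.471]
wrist_force: [0.2, 0.2, 1.1]
finger_gap: 0.0361
```

step_arm --rotation '[[0, 0, 0], [0, 0, 0], [0, 0, 0], [0, 0, 0], [0, 0, 0]]' --xyz '[[-1, 0, 0], [-1.5, -1, 0], [-3, -3, -2], [-4, -4, -2], [-4, -4, -2]]' --gripper '[154, 154, 154, 154, 154]'

```text
time_s: 7.7
tool_pos: [0.5042, 0.041, 0.1246]
eef_rot: [-0.472, 0.527, -0.527, 0.472]
wrist_force: [2.1, 0.4, 0.8]
finger_gap: 0.0361
```

```bash
python3 -c "
from h import *
st();save('scene','s3.png');save('wrist','w3.png')
for cam in ('scene','wrist'):
  for r in manip.look_for('medallion_1',cam):
    l,t,w,h=r['extent'];p=unproj(cam,(l+w/2,t+h/2),.005);print(cam,np.round(r['extent']),round(r['confidence'],2),fr(p))
"
```

```text
frame xy (np.float64(-0.0092), np.float64(0.1489)) z 0.1246 zaxis.ey 0.0 tilt [-0. -1.  0.] gap 0.0361 t 7.7 F [2.1 0.4 0.8]
scene [339. 216.  20.  15.] 0.71 (np.float64(0.1698), np.float64(0.0661))
scene [212. 232.  21.  12.] 0.68 (np.float64(-0.0992), np.float64(0.2375))
scene [338. 250.  21.  17.] 0.67 (np.float64(0.0466), np.float64(-0.0258))
scene [196. 255.  20.  18.] 0.64 (np.float64(-0.1866), np.float64(0.1772))
scene [380. 229.  23.  10.] 0.64 (np.float64(0.1996), np.float64(-0.0381))
scene [260. 220.  19.  14.] 0.51 (np.float64(0.0178), np.float64(0.196))
wrist [289. 137.  49.  49.] 0.86 (np.float64(0.0291), np.float64(0.197))
wrist [159.  90.  59.  54.] 0.75 (np.float64(-0.0911), np.float64(0.2375))
wrist [ 78. 156.  50.  46.] 0.56 (np.float64(-0.181), np.float64(0.1783))
wrist [442. 293.  17.  12.] 0.51 (np.float64(0.1867), np.float64(0.0452))
```

A is in at about (0.047, -0.026) in frame coordinates. Next is C, at (-0.093, 0.241).

step_arm --rotation '[[0, 0, 0], [0, 0, 0], [0, 0, 0], [0, 0, 0], [0, 0, 0], [0, 0, 0], [0, 0, 0], [0, 0, 0]]' --xyz '[[-5, 0, -2.8], [-5, 0, -2.8], [-4.4, 0, -2.7], [0, 4, 0], [0, 4.5, 0], [0, 2.5, 0], [0, 1, 0], [0, 0.2, 0]]' --gripper '[154, 154, 154, 154, 154, 154, 154, 154]'

```text
time_s: 8.9
tool_pos: [0.4385, 0.1905, 0.0005]
eef_rot: [-0.472, 0.527, -0.527, 0.471]
wrist_force: [-1.1, -0.0, 0.2]
finger_gap: 0.036
```

```bash
python3 -c "
from h import *
st()"
```

```text
frame xy (np.float64(-0.0909), np.float64(0.2903)) z 0.0005 zaxis.ey -0.0011 tilt [ 0.    -1.    -0.001] gap 0.036 t 8.9 F [-1.1 -0.   0.2]
```

step_arm --rotation '[[0, 0, 0], [0, 0, 0], [0, 0, 0], [0, 0, 0], [0, 0, 0], [0, 0, 0], [0, 0, 0], [0, 0, 0]]' --xyz '[[1.2, -0.25, 0], [1.4, 0, 0.3], [2, 0, 0.6], [2, 0, 0.6], [2, 0, 0.6], [2, 0, 0.6], [2, 0, 0.6], [2, 0, 0.6]]' --gripper '[154, 154, 154, 154, 154, 154, 154, 154]'

```text
time_s: 9.9
tool_pos: [0.4615, 0.0397, 0.0041]
eef_rot: [0.471, -0.527, 0.527, -0.472]
wrist_force: [-0.0, 0.4, -0.2]
finger_gap: 0.0358
```

```bash
python3 -c "
from h import *
st();save('scene','s4.png');save('wrist','w4.png')
for cam in ('scene','wrist'):
  for r in manip.look_for('medallion_1',cam):
    l,t,w,h=r['extent'];p=unproj(cam,(l+w/2,t+h/2),.005);print(cam,np.round(r['extent']),round(r['confidence'],2),fr(p))
"
```

```text
frame xy (np.float64(-0.0515), np.float64(0.1429)) z 0.0041 zaxis.ey -0.0015 tilt [-0.    -1.     0.001] gap 0.0358 t 9.9 F [-0.   0.4 -0.2]
scene [338. 252.  19.  17.] 0.83 (np.float64(0.0411), np.float64(-0.0287))
scene [195. 257.  20.  15.] 0.78 (np.float64(-0.1904), np.float64(0.1769))
scene [380. 228.  22.  12.] 0.65 (np.float64(0.2013), np.float64(-0.0352))
scene [263. 246.  26.  14.] 0.63 (np.float64(-0.0507), np.float64(0.1))
scene [342. 218.  16.  15.] 0.62 (np.float64(0.1655), np.float64(0.0605))
wrist [367. 112.  88.  85.] 0.89 (np.float64(0.0256), np.float64(0.2048))
wrist [243. 297.  71.  20.] 0.87 (np.float64(-0.0506), np.float64(0.1068))
wrist [  0. 148.  91.  81.] 0.78 (np.float64(-0.1879), np.float64(0.1849))
```

C is seated in the cradle. I'll push it straight in, then retreat and go behind B at (0.028, 0.203).

step_arm --rotation '[[0, 0, 0], [0, 0, 0], [0, 0, 0], [0, 0, 0], [0, 0, 0], [0, 0, 0], [0, 0, 0], [0, 0, 0]]' --xyz '[[1.6, 0, 0], [2.0, 0, 0], [2.0, 0, 0], [2.0, 0, 0], [2.0, 0, 0], [1.7, 0, 0], [1, 0, 0], [0.7, 0, 0]]' --gripper '[154, 154, 154, 154, 154, 154, 154, 154]'

```text
time_s: 11.1
tool_pos: [0.4467, -0.0883, 0.0034]
eef_rot: [-0.472, 0.527, -0.527, 0.471]
wrist_force: [-0.6, 1.0, 0.1]
finger_gap: 0.0362
```

step_arm --rotation '[[0, 0, 0], [0, 0, 0], [0, 0, 0], [0, 0, 0], [0, 0, 0], [0, 0, 0], [0, 0, 0]]' --xyz '[[-1, 0, 0], [-1.5, -1, 0], [-3.8, -3, 1.5], [-4.5, -2, 1.6], [-4.5, 0, 1.6], [-4.5, 0, 1.6], [-4.5, 0, 1.6]]' --gripper '[154, 154, 154, 154, 154, 154, 154]'

```text
time_s: 11.98
tool_pos: [0.5521, 0.1482, 0.0643]
eef_rot: [0.472, -0.526, 0.527, -0.472]
wrist_force: [0.7, -0.9, 0.2]
finger_gap: 0.0362
```

```bash
python3 -c "
from h import *
st();save('scene','s5.png')
for cam in ('scene',):
  for r in manip.look_for('medallion_1',cam):
    l,t,w,h=r['extent'];p=unproj(cam,(l+w/2,t+h/2),.005);print(cam,np.round(r['extent']),round(r['confidence'],2),fr(p))
"
```

```text
frame xy (np.float64(0.0266), np.float64(0.2607)) z 0.0643 zaxis.ey 0.0008 tilt [-0. -1.  0.] gap 0.0362 t 11.975 F [ 0.7 -0.9  0.2]
scene [306. 270.  28.  17.] 0.91 (np.float64(-0.0519), np.float64(-0.0293))
scene [337. 251.  22.  18.] 0.8 (np.float64(0.0417), np.float64(-0.0297))
scene [193. 255.  24.  16.] 0.7 (np.float64(-0.1846), np.float64(0.1835))
scene [339. 218.  20.  14.] 0.55 (np.float64(0.1665), np.float64(0.0634))
scene [382. 227.  20.  14.] 0.52 (np.float64(0.2018), np.float64(-0.0364))
scene [262. 218.  19.  15.] 0.5 (np.float64(0.0259), np.float64(0.1988))
```

step_arm --rotation '[[0, 0, 0], [0, 0, 0], [0, 0, 0], [0, 0, 0], [0, 0, 0], [0, 0, 0], [0, 0, 0], [0, 0, 0]]' --xyz '[[0, 3, 0], [0, 2.5, 0], [0, 0.5, 0], [1.3, 0.1, 0.1], [1.3, 0, 0], [1.6, 0, -0.4], [2, 0, -0.5], [2, 0, -0.5]]' --gripper '[154, 154, 154, 154, 154, 154, 154, 154]'

```text
time_s: 13.08
tool_pos: [0.5296, 0.0633, 0.0026]
eef_rot: [0.471, -0.527, 0.527, -0.471]
wrist_force: [0.1, 1.0, 1.1]
finger_gap: 0.0363
```

step_arm --rotation '[[0, 0, 0], [0, 0, 0], [0, 0, 0], [0, 0, 0]]' --xyz '[[2, 0, -0.5], [2, 0, -0.5], [2, 0, -0.5], [1.8, 0, 0]]' --gripper '[154, 154, 154, 154]'

```text
time_s: 13.58
tool_pos: [0.5059, -0.0123, 0.0024]
eef_rot: [-0.472, 0.527, -0.527, 0.471]
wrist_force: [-0.2, 1.4, 0.8]
finger_gap: 0.0359
```

```bash
python3 -c "
from h import *
st();save('scene','s6.png');save('wrist','w6.png')
for cam in ('scene','wrist'):
  for r in manip.look_for('medallion_1',cam):
    l,t,w,h=r['extent'];p=unproj(cam,(l+w/2,t+h/2),.005);print(cam,np.round(r['extent']),round(r['confidence'],2),fr(p))
"
```

```text
frame xy (np.float64(-0.0017), np.float64(0.0961)) z 0.0024 zaxis.ey -0.0012 tilt [-0.    -1.    -0.001] gap 0.0359 t 13.575 F [-0.2  1.4  0.8]
scene [338. 249.  23.  20.] 0.88 (np.float64(0.0465), np.float64(-0.0281))
scene [305. 269.  26.  21.] 0.82 (np.float64(-0.0558), np.float64(-0.0282))
scene [295. 243.  18.  18.] 0.8 (np.float64(-0.0051), np.float64(0.0581))
scene [193. 254.  21.  18.] 0.8 (np.float64(-0.188), np.float64(0.1836))
scene [380. 227.  23.  13.] 0.75 (np.float64(0.2046), np.float64(-0.036))
scene [340. 216.  19.  18.] 0.51 (np.float64(0.1647), np.float64(0.0609))
wrist [244. 291.  68.  28.] 0.9 (np.float64(0.0003), np.float64(0.0615))
```

B is in the cradle at (0, 0.06). I'll push 4.6 cm more, then retreat, lift and swing clear of the top camera.

step_arm --rotation '[[0, 0, 0], [0, 0, 0], [0, 0, 0], [0, 0, 0], [0, 0, 0]]' --xyz '[[1.4, 0, 0], [1.4, 0, 0], [1.0, 0, 0], [0.8, 0, 0], [0, 0, 0]]' --gripper '[154, 154, 154, 154, 154]'

```text
time_s: 14.4
tool_pos: [0.5016, -0.0573, 0.0024]
eef_rot: [0.471, -0.527, 0.527, -0.471]
wrist_force: [-0.2, -0.1, 0.6]
finger_gap: 0.036
```

step_arm --rotation '[[0, 0, 0], [0, 0, 0], [0, 0, 0], [0, 0, 0], [0, 0, 0], [0, 0, 0], [0, 0, 0], [0, 0, 0]]' --xyz '[[-1, 0, 0], [-1.5, -1, 0], [-1, -5, 0], [0, -6, 0], [0, -6, 0], [0, -6, 0], [0, -6, 0], [0, -5, 0]]' --gripper '[154, 154, 154, 154, 154, 154, 154, 154]'

```text
time_s: 15.4
tool_pos: [0.505, -0.0205, 0.3557]
eef_rot: [0.471, -0.526, 0.527, -0.472]
wrist_force: [0.8, 0.6, -0.8]
finger_gap: 0.0363
```

step_arm --rotation '[[0, 0, 0], [0, 0, 0], [0, 0, 0], [0, 0, 0], [0, 0, 0], [0, 0, 0], [0, 0, 0], [0, 0, 0]]' --xyz '[[5, 0, -1], [5, 0, -1], [5, 0, -1], [5, 0, -1], [5, 0, -2], [5, 0, -2], [5, 0, -2], [5, 0, -2]]' --gripper '[154, 154, 154, 154, 154, 154, 154, 154]'

```text
time_s: 16.4
tool_pos: [0.3417, -0.4063, 0.3532]
eef_rot: [0.472, -0.527, 0.527, -0.472]
wrist_force: [0.7, -0.1, -0.5]
finger_gap: 0.0362
```

```bash
python3 -c "
from h import *
st();a=save('top','t7.png');cv2.imwrite('pics/t7b.png',cv2.resize(a[:,:,::-1],(800,600),interpolation=cv2.INTER_CUBIC))
save('scene','s7.png')
for cam in ('top','scene'):
  for r in manip.look_for('medallion_1',cam):
    l,t,w,h=r['extent'];p=unproj(cam,(l+w/2,t+h/2),.005);print(cam,np.round(r['extent']),round(r['confidence'],2),fr(p))
"
```

```text
frame xy (np.float64(-0.1216), np.float64(-0.3136)) z 0.3532 zaxis.ey 0.0003 tilt [ 0. -1.  0.] gap 0.0362 t 16.4 F [ 0.7 -0.1 -0.5]
top [247. 292.  26.  23.] 0.89 (np.float64(-0.183), np.float64(0.1828))
top [336. 213.  20.  22.] 0.88 (np.float64(-0.0023), np.float64(0.0153))
top [355. 192.  20.  22.] 0.69 (np.float64(0.0465), np.float64(-0.0232))
top [351. 237.  25.  22.] 0.68 (np.float64(-0.0501), np.float64(-0.0256))
top [317. 136.  22.  18.] 0.68 (np.float64(0.1654), np.float64(0.0659))
top [367. 122.  20.  21.] 0.55 (np.float64(0.2042), np.float64(-0.0385))
scene [339. 250.  22.  21.] 0.73 (np.float64(0.0425), np.float64(-0.0331))
scene [341. 216.  17.  16.] 0.71 (np.float64(0.1661), np.float64(0.062))
scene [197. 254.  20.  17.] 0.69 (np.float64(-0.1817), np.float64(0.1798))
scene [307. 252.  24.  16.] 0.57 (np.float64(-0.0031), np.float64(0.0165))
scene [381. 226.  21.  14.] 0.49 (np.float64(0.2037), np.float64(-0.0354))
scene [207. 206.  14.  11.] 0.34 (np.float64(-0.0341), np.float64(0.365))
```

View pics/t7b.png

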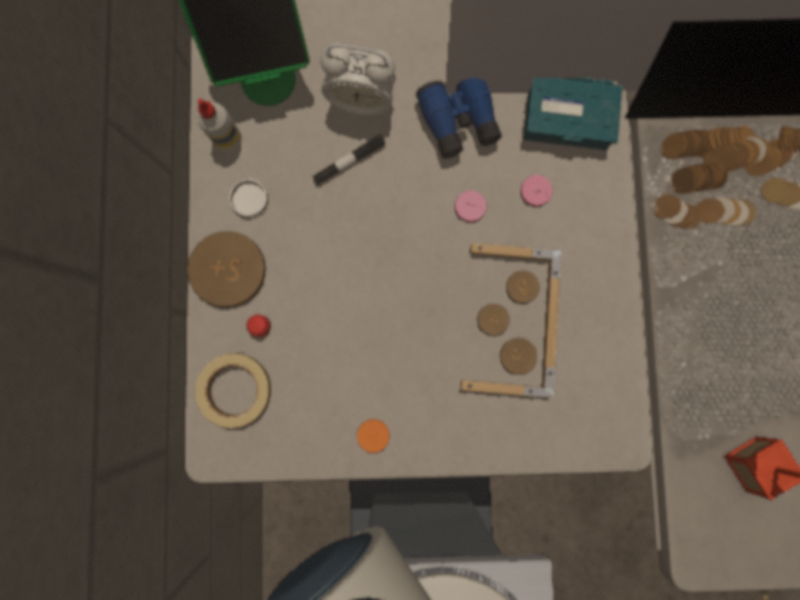

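All three discs lie wholly inside the frame, at (523,287), (493,319) and (519,356). Nothing else appears to have moved, so I'm handing in.

```bash
python3 -c "
from h import *
print(manip.sign_off())"
```

```text
the job is handed in; nothing more can be done
None
```

All three small bronze medallions are inside the frame, and I handed the job in at about 16.5 s. I pushed each one flat along the table, held between the partly open fingers, through the open side.

**Position check:** in the last top view, the disc centres in frame coordinates are about (46, -23), (-2, 15) and (-50, -26) mm. The one nearest the opening ends about 20 mm short of the side bars' ends. The last scene view agreed within about 10 mm for two of the discs. It did not report the third, which the previous scene look had seen inside.

**Other things:** the large medallion, cap, lid, tape, marker and the pink and orange look-alikes look the same as in the first top view. The wrist force readings, taken at the end of each move, stayed within a few newtons. No check failed; one mid-job top view was blocked by the arm, so I used the scene and wrist cameras instead.

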